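# Clear the board holder and hold its spring jaw open

### The job

Two closed parts cases have been left on the bed of the spring-jaw circuit-board holder, in the way of its jaw. Stack them squarely, long sides parallel and centred, onto the large case where it stands on the bench - first the medium one, then the small one on top - and let go of them. Then pull the spring jaw out by its upright tab until the pointer at the jaw's end is level with the blade of the steel clip on the bed, and finish while still holding the jaw there, because it springs shut when released; leave everything else on the bench where it is.

Things in the scene. Friction and masses are not known exactly. Their poses are not given: they have to be found in the camera images.
- holder: The fixed board holder on the bench: a bright aluminium bed 280 (x) x 300 (y) x 14 mm high, with a fixed dark steel jaw bar (250 mm wide, its top 40 mm above the bench) across it near the far (+x) end, occupying x = +94 to +120 mm. Origin: centre of the bed's underside, on the bench; its -x axis points roughly to the robot and is the direction in which the moving jaw is pulled.
- jaw (a joint): How far the moving jaw has been pulled out along the holder's -x, in m: 0 = shut against the fixed jaw, end stop at 0.11. A return spring pulls it shut: 4.2 N at 0 and 70 N/m more, so about 10 N at 0.085; nothing latches.
- jaw_tab (a point): Centre of the upright dark steel tab in the middle of the moving jaw: 12 mm thick along the holder's x, 40 mm wide along y, reaching from 44 to 90 mm above the bench (this point 67 mm). The jaw bar under it is 20 mm (x) x 250 mm (y), top 44 mm above the bench. Axes are the holder's. Pinch the tab from above with a finger in front and one behind it; it moves with the jaw.
- jaw_pointer (a point): The thin (3 mm) dark steel pointer blade sticking out of the moving jaw's left (+y) end, 131 mm to +y of the tab's centre and at the same x, 34 mm above the bench. It moves with the jaw.
- clip_line (a point): The mark: the thin (3 mm) upright blade of the small dark steel clip fixed on the left (+y) edge of the bed, 34 mm above the bench, 53 to 87 mm nearer the robot than the shut jaw's pointer. Axes are the holder's. The jaw is at the mark when pointer and blade have the same x in the holder's frame. The clip is 16 x 12 mm and 40 mm above the bench at its top.
- case_large_mid (a point): Centre (half-way up) of the large closed parts case, a grey plastic box with black seam, 104 x 66 mm, 40 mm high; x axis along its length, y along its width, z up. It stands on the bench to the left or right of the holder and carries the column.
- case_medium_mid (a point): Centre (half-way up) of the medium closed parts case, a grey plastic box with black seam, 84 x 56 mm, 36 mm high; x axis along its length, y along its width, z up. Starts on the holder's bed (14 mm above the bench), in front of the jaw.
- case_small_mid (a point): Centre (half-way up) of the small closed parts case, a grey plastic box with black seam, 66 x 46 mm, 30 mm high; x axis along its length, y along its width, z up. Starts on the holder's bed beside the medium case.
- tray: Bystander, to be left alone: a white open parts tray, 104 x 66 x 25 mm. Origin: centre of its underside.
- tape: Bystander, to be left alone: a roll of paper tape lying flat, 72 mm across, 19 mm high. Origin: centre of its underside.
- bottle: Bystander, to be left alone: a white bottle, 56 mm across, 130 mm tall. Origin: centre of its underside.
- bowl: Bystander, to be left alone: a small steel bowl, 84 mm across, 35 mm high. Origin: centre of its underside.
- meter: Bystander, to be left alone: a hand-held grey meter lying on its back, 150 x 75 x 40 mm (its x axis is its length). Origin: centre of its underside.
- screwdriver: Bystander, to be left alone: a screwdriver lying on the bench, 140 mm long (along its x axis). Origin: on the bench, under the tool's middle.
Mind the look-alikes: they are no part of the job. Leave any yellow look-alike of the part that bears case_small_mid alone. What is shaped like the part that bears case_medium_mid but pink is not meant.

How it is judged:
On the way, in this order (a step that is already met when the one before it is completed fails the run):
1. the medium case lies squarely on the large one and is let go (horizontal distance between case_medium_mid and case_large_mid below 0.01 m and height (world z) of case_medium_mid between 0.053 and 0.063 m and angle between the x axis of case_medium_mid and the x axis of case_large_mid, either way round below 0.15 rad and angle between case_medium_mid's own z axis and vertical below 0.08 rad and contact force between the fingers and case_medium below 0.2 N), for 0.2 s.
2. the small case lies squarely on the medium one and is let go (all of step 1 and horizontal distance between case_small_mid and case_medium_mid below 0.01 m and height (world z) of case_small_mid between 0.086 and 0.096 m and angle between the x axis of case_small_mid and the x axis of case_medium_mid, either way round below 0.15 rad and angle between case_small_mid's own z axis and vertical below 0.08 rad and contact force between the fingers and case_small below 0.2 N), for 0.2 s.
3. the jaw is pulled to the mark (x of jaw_pointer in the frame of clip_line between -0.005 and 0.005 m), for 0.2 s.
At the end, for the whole second after the job is handed in: Fingers hold the jaw (over 2 N), still, its pointer within 5 mm of the clip's blade along the pull; medium case on large, small on medium, let go, each centred within 10 mm and parallel within 0.15 rad on the one below, resting level; large case within 20 mm of its start (all of step 2 and all of step 3 and velocity of joint jaw between -0.01 and 0.01 m/s and contact force between the fingers and jaw above 2 N and distance of case_large_mid from where it was at the start of the episode below 0.02 m); the arm keeps its last pose, push and grip.
It fails at once if a bystander is shifted by more than 30 mm (distance of any of tray, tape, bottle, bowl, meter, screwdriver from where it was at the start of the episode above 0.03 m).
It also fails if it takes over 67 s, if anything falls off the work surface, if the arm or the gripper's body presses on something with over 40 N, if the wrist force passes 120 N, or if a joint passes its speed limit or range.

### The arm

A 6-joint arm with a two-finger parallel gripper is mounted at the origin on the work surface. World frame = base frame: x ahead of the robot, y to its left, z up, the work surface at z = 0. Lengths are in m, angles in rad, forces in N, time in s.
With the tool pointing down it reaches from about 0.275 to 0.85 m from the base axis. Payload 5.2 kg.
Tool frame: the origin (TCP) lies between the finger pads; the fingertips stand 8 mm ahead of it and the grasp point (between the pads) lies 11 mm behind it; x points along the fingers, y is the direction in which the jaws open and shut, and the axes are right-handed (so a half turn about x gives the same grasp; the last joint's range is limited). The gripper opens to 85 mm and grips with 20 to 120 N. Pads are 22 mm wide; open, the fingers measure 114 mm over their backs; the gripper's body (76 mm by 85 mm) begins 54 mm behind the grasp point. The pads swing forward as they close: fully open they stand 13 mm farther back than shut.
Start: joints at [-1.364, 0.259, 1.535, -0, 1.348, -0.203], TCP at [0.219, -0.504, 0.239] pointing down, gripper open.
Joint ranges: [-3.14, 3.14], [-0.91, 2.08], [0.19, 2.58], [-1.22, 4.36], [0.22, 2.71], [-3.12, 3.12]. Speed limits (rad/s): [2.57, 2.57, 3.14, 3.14, 3.14, 3.14].

### API

Orientations are given as a rotation vector (axis times angle).
In Python, from workcell import robot, effector, viewer, order gives the robot as it stands. Calls block until the motion is done:
- robot.goto(position, orientation): joint-space move of the TCP to a pose.
- robot.move_l(position, attitude=None, feed=0.15): straight line of the TCP; attitude=None keeps the orientation; feed is the mean speed in m/s.
- robot.goto_joints(angles): joint-space move.
- effector.open_gripper() and effector.gripper_close(effort=None): open the fingers fully, or close them until they stop; effort is the grip in N (None keeps the last).
- robot.pause(seconds).
- robot.inverse_kinematics(position, orientation): joint angles nearest the present ones, or None.
- viewer.grab_frame(name): name is "side" or "top" or "wrist"; returns the picture (420x560x3 uint8, red, green, blue); there is no depth.
- viewer.camera_info(name): a dict with "K" (3x3 intrinsics, pixels), "extrinsics" (4x4, takes a point from world to camera coordinates). Camera axes: x right, y down, z forward; pixel columns grow to the right and rows downward; lengths in m; the calibration is good to about 2 mm. A picture is of the moment at which its call begins: read the wrist's pose just before it. camera_info takes no time and is no camera call; for the wrist camera it gives the pose at the moment of the call.
A pose or a line that the arm cannot do raises robot.IKError and nothing moves.
- order.finish_job(): hands the job in, once; it reports no verdict.
Readings, each from a call of its own:
- robot.read_clock(): time.
- robot.read_joint_positions(): joint angles.
- robot.read_dq(): joint speeds.
- robot.read_tau(): joint torques, N m.
- robot.read_eef_pos(): TCP position.
- robot.read_tool_rot(): TCP orientation.
- robot.read_contact_force(): force on the tool from outside, world axes, zero at the start.
- robot.read_moment(): the same for the moment, N m.
- robot.read_width(): finger opening in m.
Only numpy, scipy, OpenCV 4.12 (cv2) and the standard library are available. Lean on these libraries where they do the work, as an engineer would, in place of code of your own. Each camera call takes 0.05 s, during which the arm holds its last target.

## Working session

There is one attempt and no reset: what is moved stays moved. The work goes in short steps, each a Python script; the robot and the scene stay as the last script left them, time stands still between calls to the robot, and variables do not carry over. Pictures are saved under pics/ and viewed, and the job is handed in when it is done.

```bash
ls; mkdir -p pics
python3 - <<'E'
from workcell import robot, effector, viewer, order
import cv2
for n in ("side","top","wrist"):
    im=viewer.grab_frame(n); cv2.imwrite(f"pics/{n}0.png",im[:,:,::-1])
    i=viewer.camera_info(n); print(n,i["K"],i["extrinsics"])
print(robot.read_clock(),robot.read_eef_pos(),robot.read_tool_rot(),robot.read_width())
E
```

```text
pics
side [[470.8638279    0.         275.78266624]
 [  0.         470.8638279  214.59264836]
 [  0.           0.           1.        ]] [[-0.93706604 -0.34883177 -0.01495444  0.48363333]
 [-0.24878834  0.69714454 -0.67237925  0.18287752]
 [ 0.24497265 -0.62634327 -0.74005575  1.08874442]
 [ 0.          0.          0.          1.        ]]
top [[486.44715645   0.         268.39715717]
 [  0.         486.44715645 210.99333631]
 [  0.           0.           1.        ]] [[ 0.00510332 -0.99986668 -0.01551075 -0.00414838]
 [-0.99447519 -0.00344827 -0.10491521  0.52984662]
 [ 0.10484774  0.01596047 -0.9943602   1.1952078 ]
 [ 0.          0.          0.          1.        ]]
wrist [[369.34045046   0.         279.93047622]
 [  0.         369.34045046 203.12740537]
 [  0.           0.           1.        ]] [[ 0.39927252 -0.9168306  -0.00176468 -0.54930086]
 [-0.87275002 -0.38066402  0.30561791 -0.04002469]
 [-0.28087159 -0.12048471 -0.9521526   0.38034408]
 [ 0.          0.          0.          1.        ]]
0.15 [ 0.21904589 -0.50405985  0.2386446 ] [ 1.99632904  0.41636173 -1.99646303] 0.08546656719822614
```

View pics/top0.png

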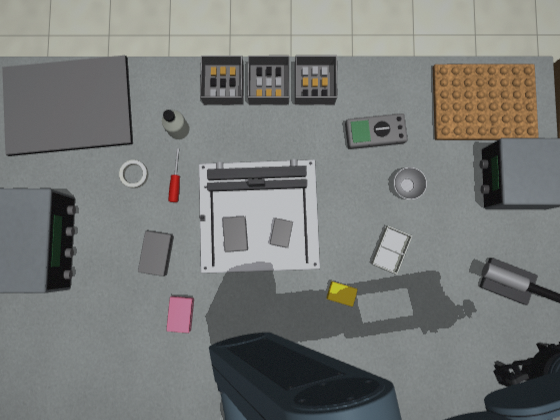

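View pics/side0.png

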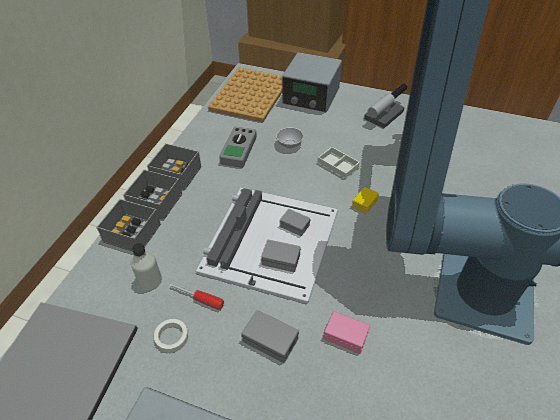

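View pics/wrist0.png

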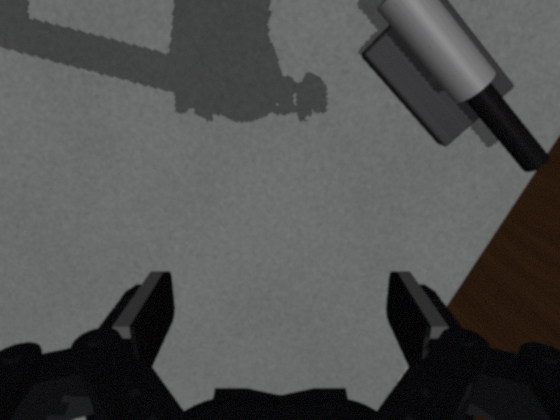

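Run:
```python
import cv2
im=cv2.imread("pics/top0.png")
c=im[150:290,125:325]
cv2.imwrite("pics/crop.png",cv2.resize(c,(800,560),interpolation=cv2.INTER_CUBIC))
```

```text
(no output)
```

View pics/crop.png

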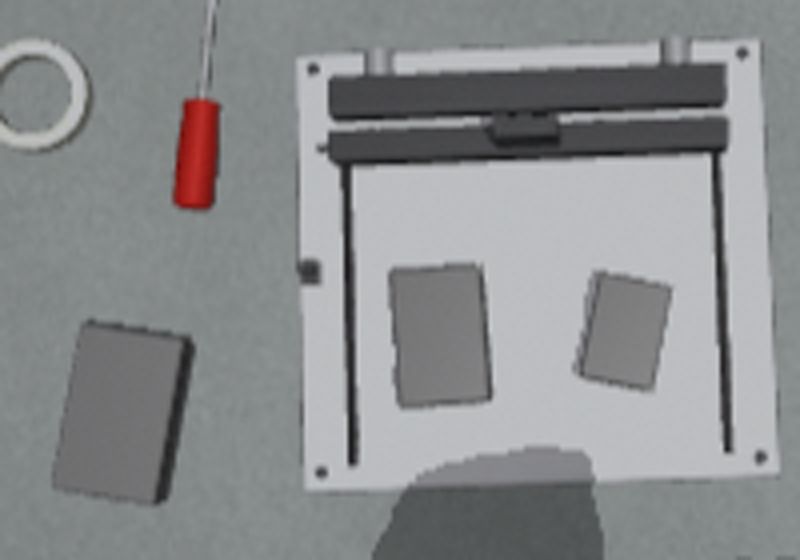

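```bash
cat > h.py <<'E'
import numpy as np, cv2
from scipy.optimize import least_squares
DIM={'L':(.104,.066),'M':(.084,.056),'S':(.066,.046)}
def cam(n):
    from workcell import viewer
    i=viewer.camera_info(n); return np.array(i["K"]),np.array(i["extrinsics"])
def proj(KE,P):
    K,E=KE; P=np.atleast_2d(P); q=(P@E[:3,:3].T+E[:3,3])@K.T; return q[:,:2]/q[:,2:]
def unproj(KE,px,z):
    K,E=KE; px=np.atleast_2d(px); R=E[:3,:3]; C=-R.T@E[:3,3]
    d=np.c_[px,np.ones(len(px))]@np.linalg.inv(K).T@R
    return C+d*((z-C[2])/d[:,2])[:,None]
def rect(p,dim,z):
    l,w=dim; c,s=np.cos(p[2]),np.sin(p[2])
    a=np.array([[l/2,w/2],[l/2,-w/2],[-l/2,-w/2],[-l/2,w/2]])
    return np.c_[a@np.array([[c,s],[-s,c]])+p[:2],np.full(4,z)]
def fit(KE,px,dim,z):
    """px order: +l+w, +l-w, -l-w, -l+w ; for x~forward: TL,TR,BR,BL in top image"""
    px=np.array(px,float); W=unproj(KE,px,z)
    c=W.mean(0); d=W[0]+W[1]-W[2]-W[3]
    r=least_squares(lambda p:(proj(KE,rect(p,dim,z))-px).ravel(),[c[0],c[1],np.arctan2(d[1],d[0])])
    return r.x,np.sqrt(np.mean(r.fun**2)),np.linalg.norm(W-np.roll(W,-1,0),axis=1)
E
python3 - <<'E'
from h import *
KE=cam("top"); print(-KE[1][:3,:3].T@KE[1][:3,3])
f=lambda a:[(125+u/4-.375,150+v/4-.375) for u,v in a]
for n,z,a in [('L',.04,[(88,326),(187,340),(155,503),(53,488)]),('M',.05,[(390,269),(482,264),(491,402),(400,408)]),('S',.044,[(600,274),(671,288),(653,390),(582,376)])]:
    print(n,*fit(KE,f(a),DIM[n],z))
print("holder corners",unproj(KE,f([(297,57),(760,40),(778,470),(307,490)]),.014))
print("tab/clip",unproj(KE,f([(522,128)]),.09),unproj(KE,f([(310,268)]),.04),unproj(KE,f([(320,148)]),.034))
E
```

```text
[ 0.40162566 -0.02139685  1.2439917 ]
L [ 0.42281635  0.27859702 -0.1646272 ] 0.5822978569108972 [0.06257561 0.10193593 0.0639914  0.10180745]
M [0.47157996 0.08009432 0.07569791] 0.2574628283702691 [0.05689945 0.08510112 0.05589013 0.08580615]
S [ 0.47467691 -0.03413858 -0.17821261] 0.3631862473256188 [0.04474912 0.06394129 0.04450836 0.06403034]
holder corners [[ 0.65269587  0.17800296  0.014     ]
 [ 0.66435761 -0.11968863  0.014     ]
 [ 0.39018861 -0.12962937  0.014     ]
 [ 0.37614178  0.16613158  0.014     ]]
tab/clip [[0.59413006 0.02937218 0.09      ]] [[0.51389668 0.16298338 0.04      ]] [[0.59040075 0.15906347 0.034     ]]
```

```bash
cat >> h.py <<'E'
from scipy.spatial.transform import Rotation as Ro
def ori(yaw,flip=False):
    if flip: yaw+=np.pi
    c,s=np.cos(yaw),np.sin(yaw)
    return Ro.from_matrix(np.array([[0,0,-1],[-s,c,0],[c,s,0]]).T).as_rotvec()
E
python3 - <<'E'
from h import *
from workcell import robot
K,E=cam("wrist"); p=np.array(robot.read_eef_pos()); R=Ro.from_rotvec(robot.read_tool_rot()).as_matrix()
T=np.eye(4);T[:3,:3]=R;T[:3,3]=p
TC=E@T; print(np.round(TC,3)); np.save("TC.npy",TC); print(R)
for pos in [(.42,.02,.3),(.42,.10,.35),(.40,.14,.36),(.38,.1,.36),(.42,.02,.24)]:
  for fl in (0,1):
    o=ori(0,fl); T=np.eye(4);T[:3,:3]=Ro.from_rotvec(o).as_matrix();T[:3,3]=pos
    KE=(K,TC@np.linalg.inv(T))
    q=robot.inverse_kinematics(pos,o)
    print(pos,fl,None if q is None else np.round(q,2),np.round(proj(KE,[[.423,.279,.04],[.47,.08,.05],[.475,-.034,.044],[.514,.163,.04],[.594,.029,.09]])).astype(int).tolist())
E
```

```text
[[ 0.     1.    -0.001 -0.   ]
 [-0.306  0.001  0.952  0.034]
 [ 0.952 -0.     0.306  0.152]
 [ 0.     0.     0.     1.   ]]
[[-3.57614332e-04  3.98432854e-01 -9.17197434e-01]
 [ 1.39784362e-03 -9.17196397e-01 -3.98432949e-01]
 [-9.99998959e-01 -1.42458392e-03 -2.28944248e-04]]
(0.42, 0.02, 0.3) 0 [-0.22 -0.02  1.71  0.    1.45 -1.79] [[519, 164], [334, 208], [232, 210], [403, 241], [288, 326]]
(0.42, 0.02, 0.3) 1 [-0.22 -0.02  1.71  0.    1.45  1.35] [[40, 158], [221, 114], [333, 109], [138, 68], [269, -39]]
(0.42, 0.1, 0.35) 0 [-0.03 -0.02  1.59  0.    1.57 -1.6 ] [[427, 155], [264, 195], [172, 197], [329, 225], [222, 301]]
(0.42, 0.1, 0.35) 1 [-0.03 -0.02  1.59  0.    1.57  1.54] [[132, 150], [297, 111], [396, 106], [224, 70], [356, -22]]
(0.4, 0.14, 0.36) 0 [ 0.07 -0.03  1.58 -0.    1.6  -1.5 ] [[391, 170], [233, 207], [145, 209], [297, 236], [192, 310]]
(0.4, 0.14, 0.36) 1 [ 0.07 -0.03  1.58  0.    1.6   1.64] [[166, 132], [332, 92], [429, 88], [260, 52], [397, -43]]
(0.38, 0.1, 0.36) 0 [-0.03 -0.09  1.64  0.    1.6  -1.6 ] [[421, 185], [264, 222], [177, 224], [327, 250], [225, 323]]
(0.38, 0.1, 0.36) 1 [-0.03 -0.09  1.64  0.    1.6   1.54] [[131, 115], [298, 74], [397, 70], [224, 33], [356, -68]]
(0.42, 0.02, 0.24) 0 [-0.22  0.02  1.82  0.    1.31 -1.79] [[558, 177], [343, 228], [224, 230], [422, 265], [289, 366]]
(0.42, 0.02, 0.24) 1 [-0.22  0.02  1.82  0.    1.31  1.35] [[0, 170], [210, 119], [342, 113], [112, 65], [266, -69]]
```

Run:
```python
from h import *
from workcell import robot,viewer
robot.goto((.42,.10,.33),ori(0))
K,E=cam("wrist"); im=viewer.grab_frame("wrist"); cv2.imwrite("pics/w1.png",im[:,:,::-1]); np.save("w1E.npy",E); np.save("wK.npy",K)
print(robot.read_clock())
cv2.imwrite("pics/w1b.png",cv2.resize(im[60:360,100:520,::-1],None,fx=1.9,fy=1.9,interpolation=cv2.INTER_CUBIC))
```

```text
2.4917
```

View pics/w1.png

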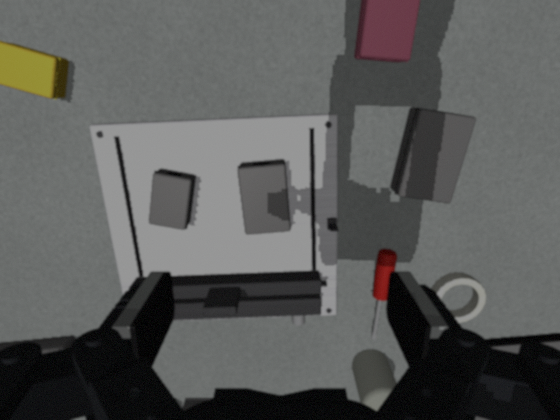

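Run:
```python
import cv2,numpy as np
im=cv2.imread("pics/w1.png")
def c(x0,y0,x1,y1,f): 
    a=cv2.resize(im[y0:y1,x0:x1],None,fx=f,fy=f,interpolation=cv2.INTER_CUBIC); return np.clip(a*1.6,0,255).astype('u1')
cv2.imwrite("pics/c1.png",c(140,150,300,245,5))
cv2.imwrite("pics/c2.png",c(385,95,485,215,5))
```

```text
(no output)
```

View pics/c1.png

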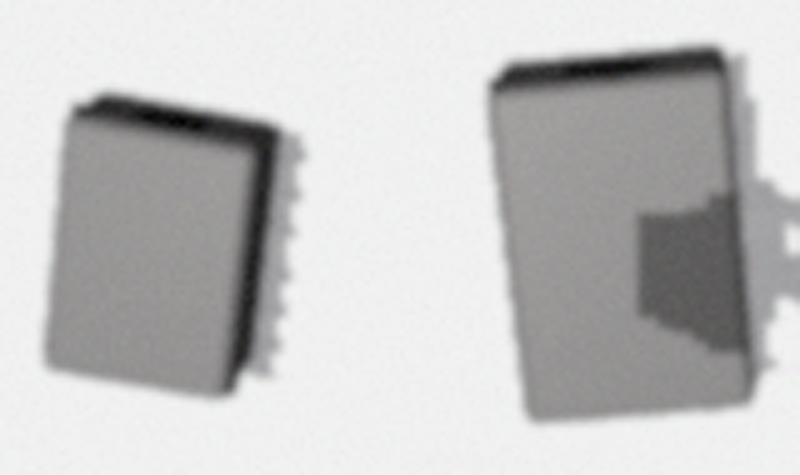

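View pics/c2.png

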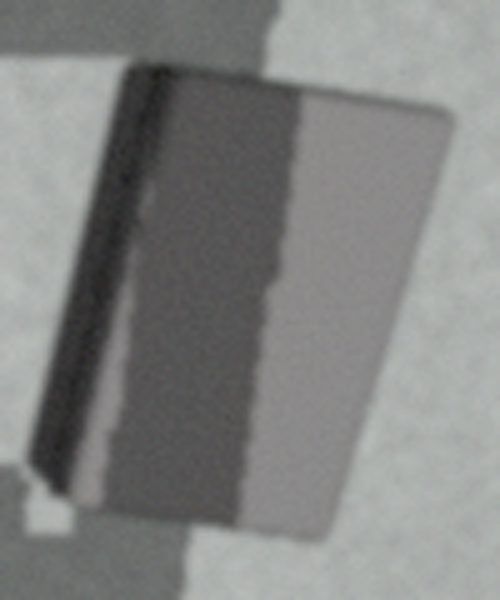

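Run:
```python
from h import *
KE=(np.load("wK.npy"),np.load("w1E.npy"))
f=lambda a,x,y:[(x+u/5-.4,y+v/5-.4) for u,v in a]
for n,z,a,x,y in [('L',.04,[(324,542),(72,500),(168,70),(453,112)],385,95),('M',.05,[(750,400),(532,418),(493,88),(722,70)],140,150),('S',.044,[(228,393),(46,367),(70,118),(255,146)],140,150)]:
    print(n,*fit(KE,f(a,x,y),DIM[n],z))
```

```text
L [ 0.42305289  0.27981293 -0.13575432] 1.1337622453283687 [0.06281928 0.10073218 0.06573916 0.10255463]
M [0.4708753  0.08142313 0.08325946] 1.2307848827061225 [0.05296628 0.08168222 0.0525176  0.08121377]
S [ 0.47512568 -0.03228866 -0.1794929 ] 1.1306552089644848 [0.04429385 0.06327928 0.04315633 0.06315051]
```

Run:
```python
from h import *
from workcell import robot,viewer,effector
M=(.4712,.0807,.079)
o=ori(M[2])
robot.goto((M[0],M[1],.10),o)
robot.move_l((M[0],M[1],.028),feed=.12)
effector.gripper_close(40)
print(robot.read_width(),robot.read_eef_pos(),robot.read_contact_force())
robot.move_l((M[0],M[1],.14),feed=.15)
print(robot.read_width(),robot.read_eef_pos(),robot.read_contact_force(),robot.read_clock())
K,E=cam("wrist"); im=viewer.grab_frame("wrist"); cv2.imwrite("pics/w2.png",im[:,:,::-1]); np.save("w2E.npy",E)
```

```text
0.055040784746719806 [0.47195945 0.08064085 0.02895882] [-0.81983224 -0.50038514  6.07951709]
0.05516723582403033 [0.47037688 0.08074445 0.13911378] [ 0.11592984 -0.98750799 -1.03844543] 5.4667
```

View pics/w2.png

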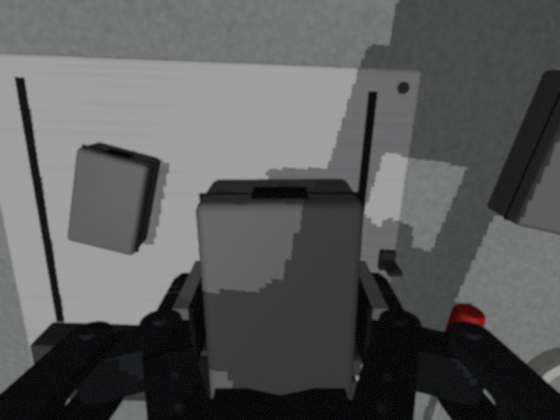

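Run:
```python
from h import *
K=np.load("wK.npy");TC=np.load("TC.npy")
print(proj((K,TC),[[-.021,y,z] for z in (-.042,-.040,-.044,.042) for y in (-.028,.028)]))
im=cv2.imread("pics/w2.png"); cv2.imwrite("pics/c3.png",np.clip(cv2.resize(im[165:410,180:385],None,fx=2.4,fy=2.4,interpolation=cv2.INTER_CUBIC)*1.8,0,255).astype('u1'))
```

```text
[[193.09073356 203.19627794]
 [366.18981495 203.36522656]
 [193.52738125 209.05177584]
 [365.74484871 209.21998386]
 [192.64959235 197.28052138]
 [366.63936041 197.45021697]
 [208.26194923 406.64409996]
 [350.72962797 406.78659725]]
```

View pics/c3.png

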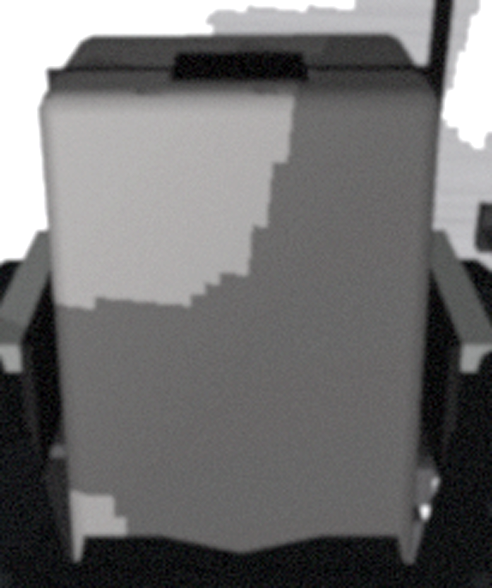

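Run:
```python
from h import *
from workcell import robot,viewer,effector
L=(.4229,.2791,-.15)
o=ori(L[2])
robot.goto((L[0],L[1],.14),o)
robot.move_l((L[0],L[1],.064),feed=.12)
robot.move_l((L[0],L[1],.0555),feed=.04)
print(robot.read_eef_pos(),robot.read_contact_force())
effector.open_gripper()
robot.move_l((L[0],L[1],.20),feed=.2)
print(robot.read_eef_pos(),robot.read_clock())
K,E=cam("wrist"); im=viewer.grab_frame("wrist"); cv2.imwrite("pics/w3.png",im[:,:,::-1]); np.save("w3E.npy",E)
im=viewer.grab_frame("top"); cv2.imwrite("pics/t3.png",im[:,:,::-1])
```

```text
[0.42270992 0.27911177 0.05544645] [ 0.21207963  0.45470206 -1.51882444]
[0.42218399 0.27881643 0.19898763] 8.775
```

View pics/w3.png

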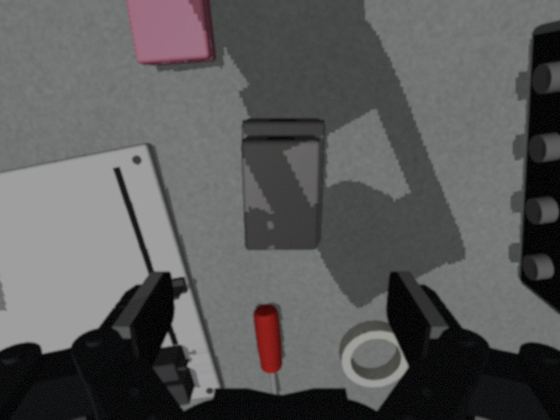

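Run:
```python
from h import *
im=cv2.imread("pics/w3.png"); cv2.imwrite("pics/c4.png",np.clip(cv2.resize(im[110:260,230:340],None,fx=4,fy=4,interpolation=cv2.INTER_CUBIC)*2.,0,255).astype('u1'))
```

```text
(no output)
```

View pics/c4.png

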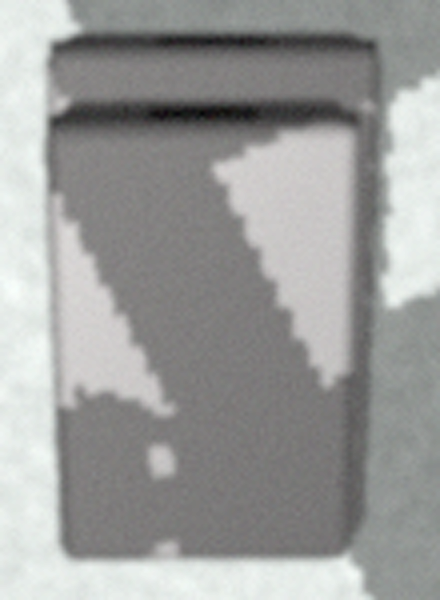

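Run:
```python
from h import *
KE=(np.load("wK.npy"),np.load("w3E.npy"))
f=lambda a:np.array([(230+u/4-.375,110+v/4-.375) for u,v in a])
print('M',*fit(KE,f([(350,556),(65,556),(48,124),(355,120)]),DIM['M'],.076))
l=f([(50,48),(378,45)])
p=np.array([.4229,.2791,-.15])
print('L exp corners px',proj(KE,rect(p,DIM['L'],.04))[2:], l)
print('L -x edge world',unproj(KE,l,.04), rect(p,DIM['L'],.04)[2:])
print('M exp', proj(KE,rect(p,DIM['M'],.076)), f([(350,556),(65,556),(48,124),(355,120)]))
```

```text
M [ 0.42215761  0.27951845 -0.13695831] 1.320910005086514 [0.05438073 0.08211215 0.05335243 0.08281458]
L exp corners px [[238.07030092 120.87630282]
 [322.70632655 120.95591972]] [[242.125 121.625]
 [324.125 120.875]]
L -x edge world [[0.36758566 0.25726546 0.04      ]
 [0.37651817 0.32060118 0.04      ]] [[0.36655245 0.25424134 0.04      ]
 [0.37641536 0.31950023 0.04      ]]
M exp [[316.89193776 250.75393818]
 [243.65944945 250.68638169]
 [240.14609742 140.38413565]
 [320.69182192 140.45968447]] [[317.125 248.625]
 [245.875 248.625]
 [241.625 140.625]
 [318.375 139.625]]
```

Run:
```python
from h import *
from workcell import robot,viewer,effector
S=(.4749,-.0333,-.179)
robot.goto((S[0],S[1],.10),ori(S[2]))
robot.move_l((S[0],S[1],.026),feed=.12)
effector.gripper_close(40)
print(robot.read_width(),robot.read_eef_pos(),robot.read_contact_force())
robot.move_l((S[0],S[1],.18),feed=.2)
print(robot.read_width(),robot.read_eef_pos(),robot.read_contact_force(),robot.read_clock())
im=viewer.grab_frame("wrist"); cv2.imwrite("pics/w4.png",im[:,:,::-1])
TC=np.load("TC.npy");K=np.load("wK.npy")
print(proj((K,TC),[[-.018,y,z] for z in (-.033,-.031,-.035) for y in (-.023,.023)]))
```

```text
0.04528504472306224 [ 0.47545761 -0.03346483  0.02677129] [-0.34061432  0.8459598   6.41688589]
0.045277600878692974 [ 0.47400883 -0.03304452  0.17888618] [-0.39657742 -1.03902628 -1.86340971] 12.2667
[[211.72498244 225.79742891]
 [347.53834262 225.93035045]
 [212.0514776  231.28170582]
 [347.20398718 231.4140687 ]
 [211.39527871 220.25925635]
 [347.87598392 220.39274117]]
```

View pics/w4.png

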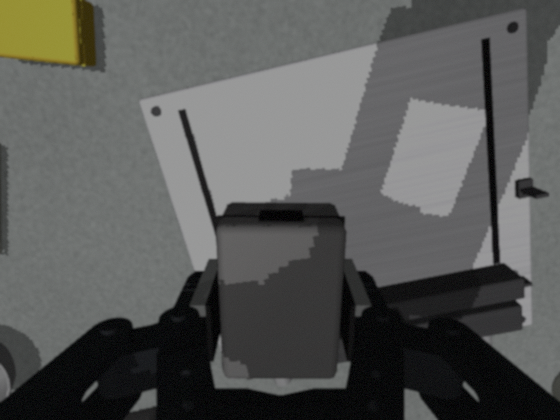

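Run:
```python
from h import *
from workcell import robot,viewer,effector
L=(.4224,.2795,-.14)
robot.goto((L[0],L[1],.17),ori(L[2]))
robot.move_l((L[0],L[1],.098),feed=.12)
robot.move_l((L[0],L[1],.0895),feed=.04)
print(robot.read_eef_pos(),robot.read_contact_force())
effector.open_gripper()
robot.move_l((L[0],L[1],.23),feed=.2)
print(robot.read_eef_pos(),robot.read_clock())
K,E=cam("wrist"); im=viewer.grab_frame("wrist"); cv2.imwrite("pics/w5.png",im[:,:,::-1]); np.save("w5E.npy",E)
cv2.imwrite("pics/c5.png",np.clip(cv2.resize(im[110:270,220:350,::-1],None,fx=3.75,fy=3.75,interpolation=cv2.INTER_CUBIC)*2.,0,255).astype('u1'))
im=viewer.grab_frame("side"); cv2.imwrite("pics/s5.png",im[:,:,::-1])
```

```text
[0.42224309 0.27948255 0.08943606] [-0.35969253  0.03770225 -1.33990454]
[0.421714   0.27921675 0.22892268] 15.9667
```

View pics/c5.png

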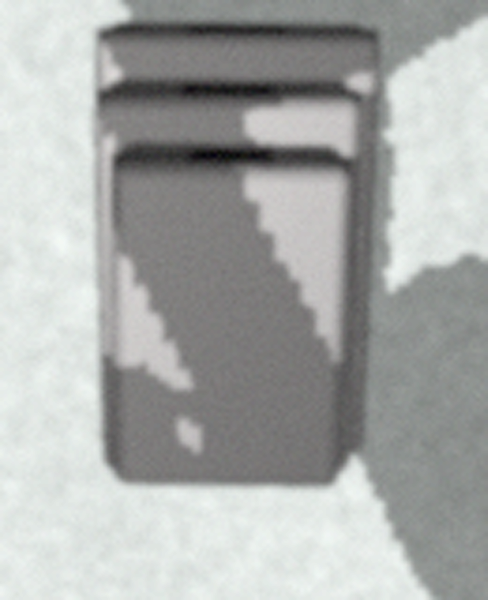

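View pics/s5.png

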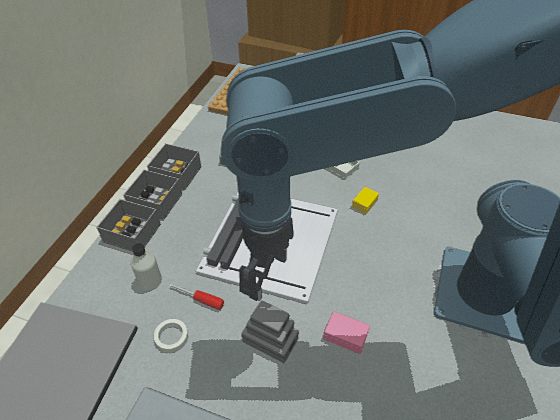

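Run:
```python
from h import *
from workcell import robot,viewer,effector
robot.goto((.51,.10,.24),ori(0.04))
K,E=cam("wrist"); im=viewer.grab_frame("wrist"); cv2.imwrite("pics/w6.png",im[:,:,::-1]); np.save("w6E.npy",E)
print(robot.read_clock(),robot.read_joint_positions())
```

```text
16.9333 [-1.95203281e-02  2.03819538e-01  1.60612229e+00  6.99824511e-04
  1.33300451e+00 -1.63080896e+00]
```

View pics/w6.png

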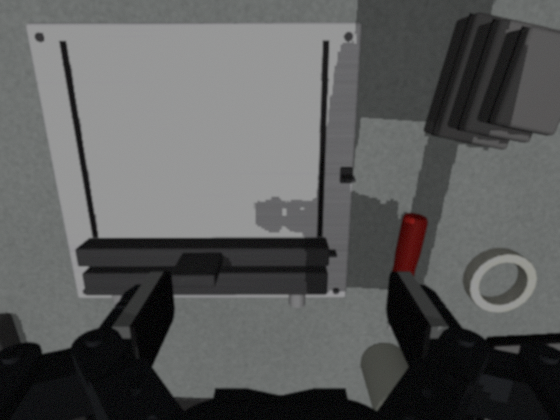

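Run:
```python
from h import *
im=cv2.imread("pics/w6.png")
g=lambda x0,y0,x1,y1,f:np.clip(cv2.resize(im[y0:y1,x0:x1],None,fx=f,fy=f,interpolation=cv2.INTER_CUBIC)*1.8,0,255).astype('u1')
cv2.imwrite("pics/c6.png",g(315,155,375,305,4)); cv2.imwrite("pics/c7.png",g(70,225,240,305,4.5))
```

```text
(no output)
```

View pics/c6.png

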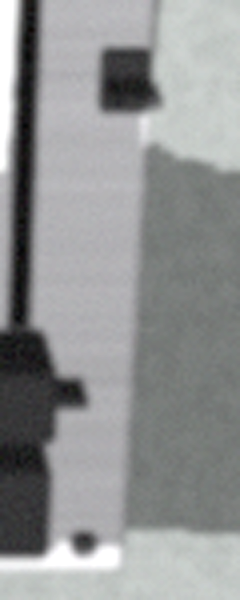

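View pics/c7.png

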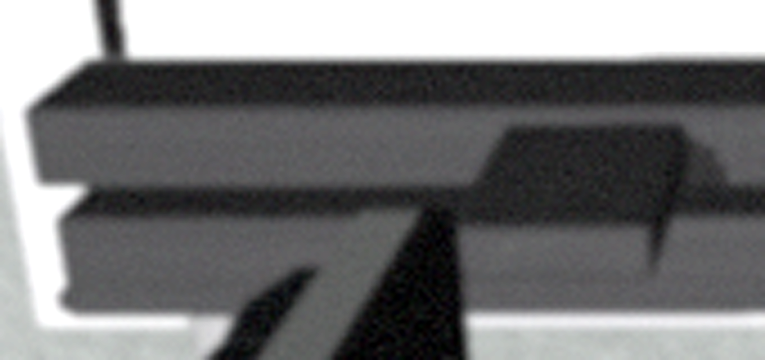

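Run:
```python
from h import *
K=np.load("wK.npy"); KE=(K,np.load("w6E.npy"))
import workcell
h1=fit(KE,[(345,297),(79,297),(28,24.5),(359,23)],(.28,.30),.014); print(h1)
KT=cam("top"); f=lambda a:[(125+u/4-.375,150+v/4-.375) for u,v in a]
h2=fit(KT,f([(297,57),(760,40),(778,470),(307,490)]),(.28,.30),.014); print(h2)
h3=fit((K,np.load("w1E.npy")),[(337,316),(128,322),(92,126),(337,116)],(.28,.30),.014);print(h3)
def loc(h,P):
    c,s=np.cos(h[2]),np.sin(h[2]); return (np.array(P)[:,:2]-h[:2])@np.array([[c,-s],[s,c]])
g=lambda a:[(315+u/4-.375,155+v/4-.375) for u,v in a]
c7=lambda a:[(70+u/4.5-.39,225+v/4.5-.39) for u,v in a]
for h in (h1[0],h2[0]):
  print('clip top corners-ish',loc(h,unproj(KE,g([(102,48),(148,50),(102,82)]),.04)))
  print('clip blade tip',loc(h,unproj(KE,g([(160,100)]),.034)),'pointer',loc(h,unproj(KE,g([(82,382),(88,405)]),.034)))
  print('bar near edge',loc(h,unproj(KE,c7([(30,107),(90,62)]),.044)), 'tab top', loc(h,unproj(KE,c7([(510,127),(685,127),(480,215),(660,220)]),.09)))
  print('top: ',loc(h,unproj(KT,f([(522,128)]),.09)),loc(h,unproj(KT,f([(310,268)]),.04)),loc(h,unproj(KT,f([(320,148)]),.034)))
```

```text
(array([0.52218715, 0.02528299, 0.04314909]), np.float64(2.382921239354079), array([0.29635782, 0.2759432 , 0.29318627, 0.27749256]))
(array([0.52097073, 0.02373094, 0.04164435]), np.float64(0.781405573183309), array([0.29791992, 0.27434915, 0.29609433, 0.27680877]))
(array([0.52286751, 0.02604207, 0.03781801]), np.float64(1.5568818001712794), array([0.29849193, 0.2759499 , 0.29385229, 0.27792122]))
clip top corners-ish [[-0.01571616  0.13158964]
 [-0.01520884  0.1422116 ]
 [-0.00768801  0.13196263]]
clip blade tip [[-0.00182605  0.14692296]] pointer [[0.0712872  0.1315291 ]
 [0.07767599 0.13332026]]
bar near edge [[ 0.06375083 -0.12293336]
 [ 0.05323337 -0.10823104]] tab top [[ 0.04709849 -0.00599012]
 [ 0.04722931  0.02682221]
 [ 0.06550885 -0.01325366]
 [ 0.06671673  0.02104367]]
top:  [[0.07205233 0.00098208]] [[-0.00234296  0.13792984]] [[0.07392082 0.13071352]]
clip top corners-ish [[-0.01463417  0.1330659 ]
 [-0.01414284  0.14368861]
 [-0.00660659  0.13345098]]
clip blade tip [[-0.00076714  0.14842011]] pointer [[0.07236918 0.13313628]
 [0.07875527 0.13493706]]
bar near edge [[ 0.06521572 -0.12133723]
 [ 0.05467615 -0.10665076]] tab top [[ 0.04838743 -0.00441918]
 [ 0.04846887  0.02839331]
 [ 0.0668087  -0.011655  ]
 [ 0.06796497  0.0226441 ]]
top:  [[0.07333075 0.00259056]] [[-0.00127052  0.13942622]] [[0.07500403 0.13232466]]
```

Run:
```python
from h import *
from workcell import robot,viewer,effector
robot.goto((.55,.14,.13),ori(0.042))
K,E=cam("wrist"); im=viewer.grab_frame("wrist"); cv2.imwrite("pics/w7.png",im[:,:,::-1]); np.save("w7E.npy",E)
print(robot.read_clock(),robot.read_eef_pos())
```

```text
17.5417 [0.55039186 0.14060643 0.13154306]
```

View pics/w7.png

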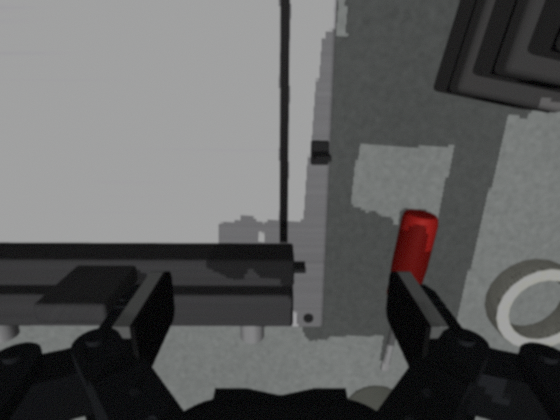

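Run:
```python
from h import *
im=cv2.imread("pics/w7.png")
g=lambda x0,y0,x1,y1,f:np.clip(cv2.resize(im[y0:y1,x0:x1],None,fx=f,fy=f,interpolation=cv2.INTER_CUBIC)*3.,0,255).astype('u1')
cv2.imwrite("pics/c8.png",np.hstack([g(300,130,345,175,9),g(275,240,320,285,9)]))
cv2.imwrite("pics/c9.png",g(10,235,310,330,2.6))
```

```text
(no output)
```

View pics/c8.png

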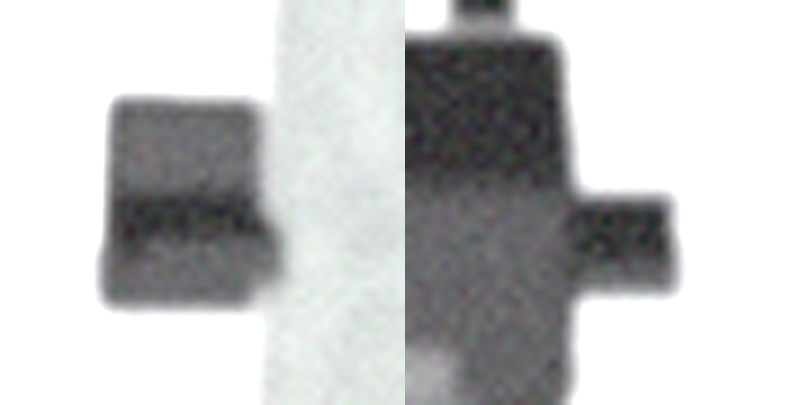

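View pics/c9.png

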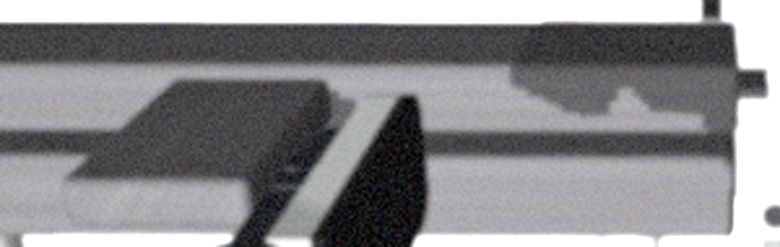

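Run:
```python
from h import *
K=np.load("wK.npy"); KE=(K,np.load("w7E.npy"))
h=np.array([.5217,.0245,.0422])
def loc(P):
    c,s=np.cos(h[2]),np.sin(h[2]); return (np.array(P)[:,:2]-h[:2])@np.array([[c,-s],[s,c]])
a=lambda p:[(300+u/9-.44,130+v/9-.44) for u,v in p]
b=lambda p:[(275+(u-405)/9-.44,240+v/9-.44) for u,v in p]
c9=lambda p:[(10+u/2.6-.3,235+v/2.6-.3) for u,v in p]
np.set_printoptions(precision=4,suppress=True)
for z in (.026,.030,.034,.040):
  print(z,'clip rows 100,195,235,303',loc(unproj(KE,a([(110,100),(255,100),(110,195),(255,195),(110,237),(250,237),(105,303),(250,303),(280,255)]),z)).tolist())
  print('  ptr',loc(unproj(KE,b([(570,200),(670,200),(570,258),(670,258),(675,293)]),z)).tolist())
print('bar top front/back',loc(unproj(KE,c9([(50,65),(500,65),(50,131),(480,131)]),.044)))
print('tab top front',loc(unproj(KE,c9([(68,178),(245,180)]),.09)),'base',loc(unproj(KE,c9([(180,80),(327,80)]),.044)))
print('fixed front',loc(unproj(KE,c9([(480,155)]),.04)))
```

```text
0.026 clip rows 100,195,235,303 [[-0.011132588980471037, 0.1357762697046583], [-0.011163064388319655, 0.14616632902659699], [-0.004292169277151543, 0.13597720952461556], [-0.0043228073129920165, 0.1464585912121725], [-0.0012295038232672684, 0.13606717643769756], [-0.0012591550883207972, 0.14622660368094212], [0.003632891872139889, 0.13584491088735018], [0.003602067771836955, 0.14643206990501767], [5.435215835342207e-05, 0.14846309511746902]]
  ptr [[0.07534744331609934, 0.12478157089910377], [0.07532510244522474, 0.13274266200927767], [0.08048848320611456, 0.12485212563364172], [0.08046606994356581, 0.13286054630221375], [0.08359693430375743, 0.13333423165166075]]
0.03 clip rows 100,195,235,303 [[-0.011709388268820781, 0.13542947353552026], [-0.011739353778654633, 0.14564569201345148], [-0.00498341876234275, 0.13562705133926437], [-0.005013544179164976, 0.145933064226464], [-0.0019719961677067883, 0.1357155129746941], [-0.0020011513238563884, 0.14570495818493243], [0.0028090445570117784, 0.1354969662511281], [0.0027787361888569452, 0.14590698665945318], [-0.0007096209688722005, 0.147
[... 1105 characters left out ...]
.1446192467621927], [-0.0038282270288058093, 0.1348363543171855], [-0.0038561419126953104, 0.14440084444490822], [0.0007494262691915568, 0.13462710466057282], [0.0007204072314068675, 0.14459427854554197], [-0.0026195537869363674, 0.14650636671041012]]
  ptr [[0.06826436612526549, 0.12421163501216481], [0.06824333353811184, 0.13170652379930495], [0.07310434618486734, 0.12427805805411346], [0.0730832454453035, 0.13181750477579163], [0.07603076606308269, 0.13226345106193146]]
bar top front/back [[ 0.0652 -0.0505]
 [ 0.0649  0.0639]
 [ 0.0842 -0.0544]
 [ 0.0839  0.0576]]
tab top front [[ 0.0683 -0.0176]
 [ 0.0687  0.0194]] base [[ 0.0694 -0.0181]
 [ 0.0692  0.0194]]
fixed front [[0.0935 0.056 ]]
```

Run:
```python
from h import *
from workcell import robot,viewer,effector
h=np.array([.5217,.0245,.0422]); u=np.array([np.cos(h[2]),np.sin(h[2]),0])
tab=np.array([.5961,.0287,0])-.0005*u
for y in (-np.pi/2,np.pi/2):
    for d in (0,.077):
        q=robot.inverse_kinematics(tab-d*u+[0,0,.06],ori(h[2]+y)); print(y,d,None if q is None else np.round(q,2))
robot.move_l((.55,.14,.19),feed=.2)
y=-np.pi/2
q=robot.inverse_kinematics(tab+[0,0,.06],ori(h[2]+y))
if q is None or abs(q[5])>2.6: y=np.pi/2
print(y)
robot.goto(tab+[0,0,.15],ori(h[2]+y))
robot.move_l(tab+[0,0,.06],feed=.12)
print(robot.read_eef_pos(),robot.read_contact_force())
effector.gripper_close(80)
print(robot.read_width(),robot.read_eef_pos(),robot.read_contact_force(),robot.read_clock())
im=viewer.grab_frame("side"); cv2.imwrite("pics/s8.png",im[:,:,::-1])
im=viewer.grab_frame("top"); cv2.imwrite("pics/t8.png",im[:,:,::-1])
```

```text
-1.5707963267948966 0 [-0.14  0.51  1.63 -0.    1.   -0.18]
-1.5707963267948966 0.077 [-0.17  0.4   1.83 -0.    0.91 -0.21]
1.5707963267948966 0 [-0.14  0.51  1.63  0.    1.    2.96]
1.5707963267948966 0.077 [-0.17  0.4   1.83  0.    0.91  2.93]
-1.5707963267948966
[0.5962473  0.02869138 0.06071477] [-0.70547099 -0.39095643  0.10908853]
0.011354433263352361 [0.59589741 0.02866798 0.06032045] [-0.16479155 -0.82208963  3.05287953] 20.8083
```

View pics/s8.png

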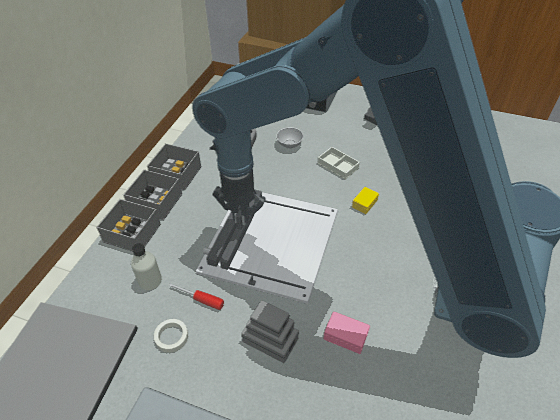

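View pics/t8.png

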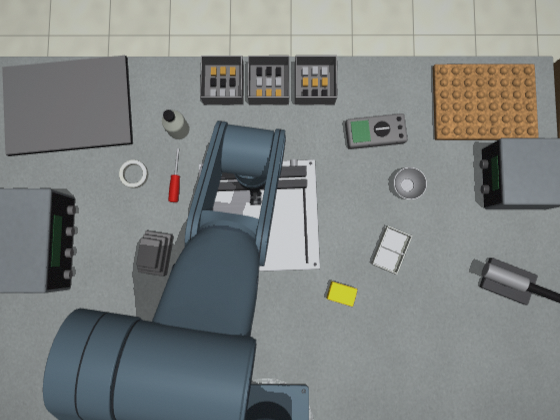

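Run:
```python
from h import *
from workcell import robot,viewer,effector
h=.0422; u=np.array([np.cos(h),np.sin(h),0])
p0=np.array(robot.read_eef_pos()); np.save("p0.npy",p0)
tab=np.array([.5961,.0287,.06])-.0005*u
robot.move_l(tab-.0767*u,feed=.04)
robot.pause(.4)
p=np.array(robot.read_eef_pos()); print(p,(p-p0)@u,robot.read_width(),robot.read_contact_force(),robot.read_clock())
for n in("side","top"):
    im=viewer.grab_frame(n); cv2.imwrite(f"pics/{n}9.png",im[:,:,::-1])
im=cv2.imread("pics/side9.png"); cv2.imwrite("pics/c10.png",cv2.resize(im[210:310,190:310],None,fx=6,fy=6,interpolation=cv2.INTER_CUBIC))
im=cv2.imread("pics/top9.png"); cv2.imwrite("pics/c11.png",cv2.resize(im[150:280,120:330],None,fx=3.5,fy=3.5,interpolation=cv2.INTER_CUBIC))
```

```text
[0.52108135 0.0255797  0.06031653] -0.07486016377354901 0.011041117036666626 [ 8.83227632  3.15661733 -3.04322403] 23.375
```

View pics/c10.png

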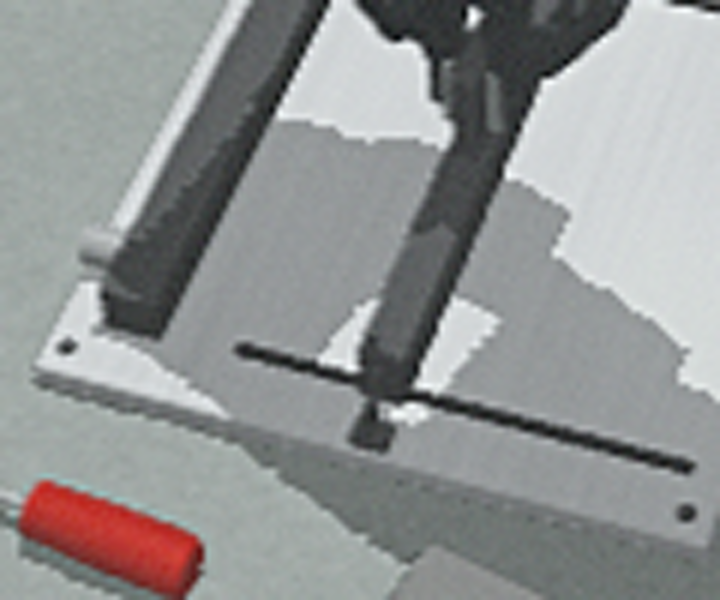

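View pics/c11.png

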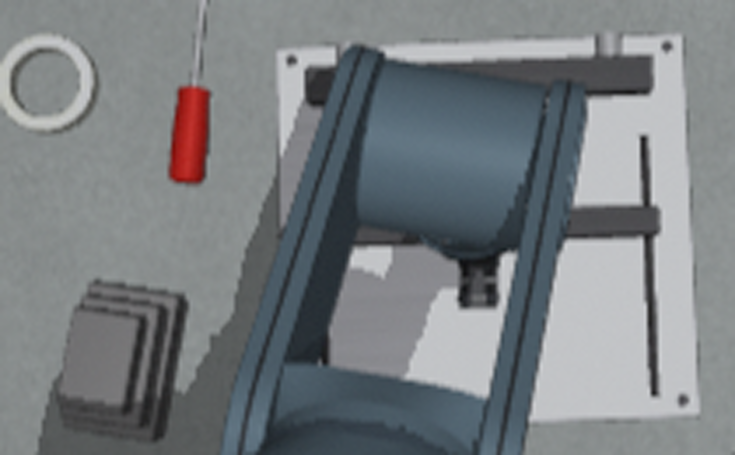

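Run:
```python
from h import *
from workcell import robot,viewer,effector
h=.0422; u=np.array([np.cos(h),np.sin(h),0]); p0=np.load("p0.npy")
tab=np.array([.5961,.0287,.06])-.0005*u
robot.move_l(tab-.0785*u,feed=.02)
robot.pause(.4)
p=np.array(robot.read_eef_pos()); print(p,(p-p0)@u,robot.read_width(),robot.read_contact_force(),robot.read_clock(),np.abs(robot.read_dq()).max())
for n in("side","top"):
    im=viewer.grab_frame(n); cv2.imwrite(f"pics/{n}10.png",im[:,:,::-1])
H=np.array([.5217,.0245,.0422]); c,s=np.cos(H[2]),np.sin(H[2])
W=lambda x,y,z:[H[0]+c*x-s*y,H[1]+s*x+c*y,z]
KS=cam("side")
print('blade top ends',proj(KS,[W(-.002,.134,.04),W(-.002,.146,.04)]),'pointer at jaw .0767',proj(KS,[W(-.0022,.125,.04),W(-.0022,.133,.04)]))
im=cv2.imread("pics/side10.png"); cv2.imwrite("pics/c12.png",np.clip(1.6*cv2.resize(im[260:300,225:275],None,fx=12,fy=12,interpolation=cv2.INTER_CUBIC),0,255).astype('u1'))
KT=cam("top")
q=unproj(KT,[(120+655/3.5-.36,150+208/3.5-.36),(120+658/3.5-.36,150+234/3.5-.36)],.044)
print('bar right end local (previous img)',(q[:,:2]-H[:2])@np.array([[c,-s],[s,c]]))
```

```text
[0.51934522 0.02549845 0.06030483] -0.07659818178908531 0.010962222016746468 [ 9.28199125  3.27363451 -2.72147461] 24.125 0.0016871786738172118
blade top ends [[252.41939289 274.62491253]
 [250.63485996 278.75476416]] pointer at jaw .0767 [[253.82257126 271.58661231]
 [252.64846179 274.30477161]]
bar right end local (previous img) [[ 0.00643558 -0.12215396]
 [-0.01212173 -0.12343252]]
```

View pics/c12.png

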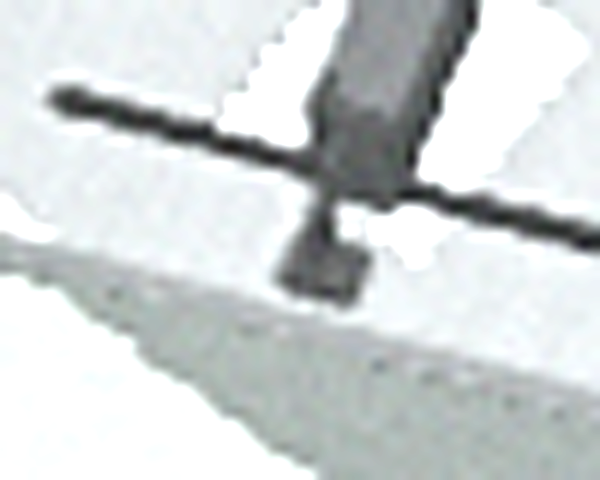

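Run:
```python
from h import *
KT=cam("top"); H=np.array([.5217,.0245,.0422]); c,s=np.cos(H[2]),np.sin(H[2])
def edges(f,x,rng):
    g=cv2.cvtColor(cv2.imread(f),cv2.COLOR_BGR2GRAY)[:,x-1:x+2].mean(1); out=[]
    for r in range(*rng):
        a,b=g[r],g[r+1]
        if (a-130)*(b-130)<0: out.append(round(r+(130-a)/(b-a),2))
    return out
for f,r in(("pics/top0.png",(155,200)),("pics/top10.png",(155,235))):
    for x in (292,297,300):
        e=edges(f,x,r); q=unproj(KT,[(x,v) for v in e],.044); l=(q[:,:2]-H[:2])@np.array([[c,-s],[s,c]])
        print(f,x,e,np.round(l[:,0],4))
im=cv2.imread("pics/top0.png");print(edges("pics/top0.png",202,(205,230)), [unproj(KT,[(202,v)],.04)[0] for v in edges("pics/top0.png",202,(205,230))])
cv2.imwrite("pics/c13.png",np.clip(2.2*cv2.resize(im[178:228,192:222],None,fx=12,fy=12,interpolation=cv2.INTER_CUBIC),0,255).astype('u1'))
```

```text
pics/top0.png 292 [np.float64(164.15), np.float64(177.3), np.float64(179.23), np.float64(188.63)] [0.1209 0.0876 0.0827 0.059 ]
pics/top0.png 297 [np.float64(158.45), np.float64(159.48), np.float64(164.83), np.float64(176.88), np.float64(178.73), np.float64(188.3)] [0.1349 0.1323 0.1187 0.0882 0.0835 0.0594]
pics/top0.png 300 [np.float64(158.74), np.float64(159.07), np.float64(165.32), np.float64(176.89), np.float64(178.66), np.float64(188.12)] [0.1339 0.133  0.1171 0.0878 0.0834 0.0595]
pics/top10.png 292 [np.float64(164.36), np.float64(177.23), np.float64(208.97), np.float64(218.56)] [ 0.1204  0.0878  0.0081 -0.0158]
pics/top10.png 297 [np.float64(165.01), np.float64(176.85), np.float64(209.27), np.float64(218.23)] [ 0.1182  0.0882  0.0069 -0.0154]
pics/top10.png 300 [np.float64(165.39), np.float64(176.84), np.float64(209.24), np.float64(217.9)] [ 0.117   0.088   0.0067 -0.0149]
[np.float64(214.43), np.float64(220.75)] [array([0.51939   , 0.16340242, 0.04      ]), array([0.5035841 , 0.16309485, 0.04      ])]
```

View pics/c13.png

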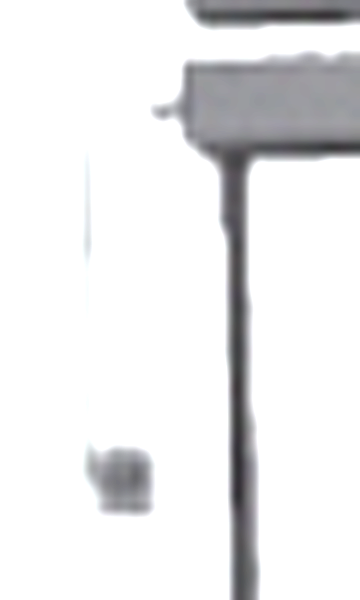

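Run:
```python
from h import *
KT=cam("top"); H=np.array([.5217,.0245,.0422]); c,s=np.cos(H[2]),np.sin(H[2])
f=lambda u,v:(192+u/12-.46,178+v/12-.46)
for z in(.034,.04):
  q=unproj(KT,[f(165,108),f(92,465),f(125,450),f(125,510),f(125,497)],z); print(z,(q[:,:2]-H[:2])@np.array([[c,-s],[s,c]]))
```

```text
0.034 [[ 0.07446662  0.12986217]
 [-0.00023164  0.14688359]
 [ 0.00264643  0.13991518]
 [-0.00991997  0.14020091]
 [-0.00719957  0.14013905]]
0.04 [[ 0.07349288  0.12901595]
 [-0.00083497  0.14595297]
 [ 0.00202882  0.13901911]
 [-0.01047527  0.13930342]
 [-0.00776835  0.13924188]]
```

Run:
```python
from workcell import robot,order
print(robot.read_eef_pos(),robot.read_width(),robot.read_contact_force(),robot.read_clock())
order.finish_job()
```

```text
[0.51936227 0.02552274 0.06033169] 0.01132287210708761 [ 9.32697791  2.16787358 -1.90972799] 24.225
the job is handed in; nothing more can be done
```

I stacked the medium case on the large one and the small case on top. I then pulled the jaw to the clip and handed the job in while still gripping the tab at 80 N, at 24.2 s of the 67 s allowed. The hand-in gave no verdict.

- **Stack:** After placing the medium case, the wrist camera put it about 2 mm off centre on the large case, with almost no angle between them. The small case I checked only by eye, in pictures from three cameras; it looks square and centred.
- **Jaw:** The tool moved 76.6 mm with the tab. The bar edges in the top view gave 75–76 mm. My estimates of the distance to the mark disagreed a little: 74.5 mm from the top view and about 77 mm from the wrist view. Both are within about 2 mm of where the jaw stands, against the 5 mm allowed, and the side view shows pointer and blade in line.
- **Hold:** At hand-in the arm was carrying about 9.5 N of spring pull. The last joint-speed reading, about 0.1 s earlier, was under 0.002 rad/s.
- **Rest of the bench:** I touched no bystander or look-alike, and they looked unmoved in the last views. I did not measure their positions again.

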